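Close and weigh the jars of casting powder

TASK

The jars of metal casting powder in the plywood rack still have loose caps. Screw each cap down tight before its jar leaves the rack, then put all the jars together on the balance pan nearer the rack and add brass weights to the other pan until the beam floats level. Leave the jars and weights on the pans so that I can note the weight, with the weights you do not need on the cork mat, and do not disturb the other things on the bench.

Things in the scene. Friction and masses are not known exactly. Their poses are not given: they have to be found in the camera images.
- jar_1: square white jar of metal casting powder, in a rack pocket at the start; one or two of the four are absent. Origin: centre of its underside, z up. Body 42 mm square, 54 mm high; round black ribbed screw cap 40 mm across from z = 57 to 73 mm. The jars look alike but are filled differently: each weighs 100 to 200 g, within a few grams of a multiple of 50 g
- jar_1_cap (a joint): turn of that jar's cap, rad: 0 is tight against its stop, positive is loosened (counter-clockwise from above; turn clockwise to tighten). Captive: it turns stiffly (0.3 N m), stays where left, does not rise or come off, so the jar can be lifted by it. When tight, the white line on the cap points to the small tab on the jar's shoulder (the jar's +x)
- jar_2: square white jar of metal casting powder, in a rack pocket at the start; one or two of the four are absent. Origin: centre of its underside, z up. Body 42 mm square, 54 mm high; round black ribbed screw cap 40 mm across from z = 57 to 73 mm. The jars look alike but are filled differently: each weighs 100 to 200 g, within a few grams of a multiple of 50 g
- jar_2_cap (a joint): turn of that jar's cap, rad: 0 is tight against its stop, positive is loosened (counter-clockwise from above; turn clockwise to tighten). Captive: it turns stiffly (0.3 N m), stays where left, does not rise or come off, so the jar can be lifted by it. When tight, the white line on the cap points to the small tab on the jar's shoulder (the jar's +x)
- jar_3: square white jar of metal casting powder, in a rack pocket at the start; one or two of the four are absent. Origin: centre of its underside, z up. Body 42 mm square, 54 mm high; round black ribbed screw cap 40 mm across from z = 57 to 73 mm. The jars look alike but are filled differently: each weighs 100 to 200 g, within a few grams of a multiple of 50 g
- jar_3_cap (a joint): turn of that jar's cap, rad: 0 is tight against its stop, positive is loosened (counter-clockwise from above; turn clockwise to tighten). Captive: it turns stiffly (0.3 N m), stays where left, does not rise or come off, so the jar can be lifted by it. When tight, the white line on the cap points to the small tab on the jar's shoulder (the jar's +x)
- jar_4: square white jar of metal casting powder, in a rack pocket at the start; one or two of the four are absent. Origin: centre of its underside, z up. Body 42 mm square, 54 mm high; round black ribbed screw cap 40 mm across from z = 57 to 73 mm. The jars look alike but are filled differently: each weighs 100 to 200 g, within a few grams of a multiple of 50 g
- jar_4_cap (a joint): turn of that jar's cap, rad: 0 is tight against its stop, positive is loosened (counter-clockwise from above; turn clockwise to tighten). Captive: it turns stiffly (0.3 N m), stays where left, does not rise or come off, so the jar can be lifted by it. When tight, the white line on the cap points to the small tab on the jar's shoulder (the jar's +x)
- rack: plywood block 176 x 176 x 30 mm on the bench, origin at the centre of its underside. Its four square pockets, 45 mm wide and 18 mm deep (floor at z = 12 mm), are centred at x, y = +-42 mm in its frame; they keep the jars from turning
- load_pan (a point): the balance's pan for the goods, the one nearer the jar rack: centre of the upper face of a round steel pan, 144 mm across inside a rim 4 mm high. The pan stays horizontal and rises and sinks with the beam; it is 77 mm above the bench when the beam is level
- weight_pan (a point): the balance's other pan, for the weights: the like point of an equal pan, 260 mm from the first. Between the two pans stands the balance's grey column with the dial plate on top; the base under them is 110 x 310 mm
- beam (a joint): tilt of the balance beam, rad: 0 is level, positive when the goods pan is down (heavier). 0.04 rad per 50 g of difference, stops at +-0.15 (pans then 19 mm off level height); at rest after about 2 s. Where things stand on a pan makes no difference. Two red pointers over a white dial plate (84 mm wide, top 138 mm above the bench, between the pans) point straight up at level
- mat: cork mat 90 x 300 x 3 mm lying fixed on the bench in front of the balance, origin at the centre of its underside; the brass weights stand on it in a row along its y at the start
- w200: brass weight of 200 g: an upright cylinder 32 mm across and 24 mm high with a smaller knob on top, 38 mm high in all; origin at the centre of its underside
- w100a: brass weight of 100 g: an upright cylinder 25 mm across and 19 mm high with a smaller knob on top, 31 mm high in all; origin at the centre of its underside
- w100b: brass weight of 100 g: an upright cylinder 25 mm across and 19 mm high with a smaller knob on top, 31 mm high in all; origin at the centre of its underside
- w100c: brass weight of 100 g: an upright cylinder 25 mm across and 19 mm high with a smaller knob on top, 31 mm high in all; origin at the centre of its underside
- w50: brass weight of 50 g: an upright cylinder 20 mm across and 16 mm high with a smaller knob on top, 26 mm high in all; origin at the centre of its underside
- glue_tin: yellow round tin, 68 mm across and 76 mm high, loose on the bench; not part of the job. Origin at its underside's centre
- solvent_tin: blue oblong tin 60 x 100 x 172 mm with a white cap, loose on the bench; not part of the job. Origin at its underside's centre
- spray_can: black spray can, 66 mm across and 202 mm high, loose on the bench; not part of the job. Origin at its underside's centre
- cup: paper cup, 72 mm across and 85 mm high, loose on the bench; not part of the job. Origin at its underside's centre
- brush: flat brush, 170 mm long, lying, loose on the bench; not part of the job. Origin at its underside's centre
- screwdriver: screwdriver, 190 mm long, lying, black handle, loose on the bench; not part of the job. Origin at its underside's centre

How it is judged:
By the outcome, as a careful person would: the job done as asked, in the order asked, and still so for the second after the job is handed in, with the robot touching nothing.
Of jar_1, jar_2, jar_3, jar_4 only 2 to 3 are there at a start; the rules pass over those that are not, and their reading is None.
At some moment in a run one of w200, w100a, w100b, w100c, w50 may be knocked a few centimetres aside while the robot is not near it.
Once in a run the grip may slacken for a moment while it holds something.
It also fails if it takes over 210 s, if anything falls off the work surface, if the arm or the gripper's body presses on something with over 40 N, if the wrist force passes 120 N, or if a joint passes its speed limit or range.

ROBOT

A 7-joint arm with a two-finger parallel gripper is mounted at the origin on the work surface. World frame = base frame: x ahead of the robot, y to its left, z up, the work surface at z = 0. Lengths are in m, angles in rad, forces in N, time in s.
With the tool pointing down it reaches from about 0.4 to 0.9 m from the base axis. Payload 5.5 kg.
Tool frame: the origin (TCP) lies midway between the tips of the shut fingers; the grasp point (between the pads) lies 19 mm behind it (manip.grip_depth is the distance from the TCP to the grasp point, in m); z points along the fingers, x is the direction in which the jaws open and shut, and the axes are right-handed (so a half turn about z gives the same grasp; the last joint's range is limited). The gripper opens to 92 mm and grips with 3 to 60 N. Pads are 19 mm wide; open, the fingers measure 130 mm over their backs; the gripper's body (75 mm by 190 mm) begins 47 mm behind the grasp point.
Start: joints at [-1.073, 0.501, -0.427, 1.55, 0.221, 1.138, -0.21], TCP at [0.151, 0.632, 0.227] pointing down, gripper open.
Joint ranges: [-2.88, 2.88], [-0.31, 2.03], [-1.54, 1.56], [0.2, 2.42], [-1.41, 4.55], [0.19, 2.02], [-2.57, 2.57]. Speed limits (rad/s): [2.57, 2.57, 3.14, 3.14, 3.14, 3.14, 3.14].

INTERFACE

Orientations are given as a unit quaternion [x, y, z, w].
In Python, from bench import manip, effector, viewer gives the robot as it stands. Calls block until the motion is done:
- manip.move_pose(position, orientation): joint-space move of the TCP to a pose.
- manip.servo_line(position, ori=None, vel=0.15): straight line of the TCP; ori=None keeps the orientation; vel is the mean speed in m/s.
- manip.movej(angles): joint-space move.
- effector.open_jaws() and effector.close(f_grip=None): open the fingers fully, or close them until they stop; f_grip is the grip in N (None keeps the last).
- manip.sleep(seconds).
- manip.solve_ik(position, orientation): joint angles nearest the present ones, or None.
- viewer.get_image(name): name is "scene" or "top" or "wrist"; returns the picture (480x640x3 uint8, red, green, blue); there is no depth.
- viewer.get_calibration(name): a dict with "vfov" (degrees; the focal length in pixels is half the picture's height over the tangent of half this angle, whatever the lens; pixels are square), "cx", "cy" (the principal point, pixels), "eye" and "attitude" of the camera in the world. Camera axes: x right, y down, z forward; pixel columns grow to the right and rows downward; lengths in m; the calibration is good to about 2 mm. The wrist camera is an equidistant fisheye: a pixel r from the principal point sees the ray r / f radians off the axis. A picture is of the moment at which its call begins: read the wrist's pose just before it. get_calibration takes no time and is no camera call; for the wrist camera it gives the pose at the moment of the call.
A pose or a line that the arm cannot do raises manip.PlanningError and nothing moves.
- manip.hand_in(): hands the job in, once; it reports no verdict.
Readings, each from a call of its own:
- manip.current_clock(): time.
- manip.current_q(): joint angles.
- manip.current_joint_velocities(): joint speeds.
- manip.current_tau(): joint torques, N m.
- manip.current_tool_pos(): TCP position.
- manip.current_tcp_rot(): TCP orientation.
- manip.current_force(): force on the tool from outside, world axes, zero at the start.
- manip.current_wrist_torque(): the same for the moment, N m.
- manip.current_finger_gap(): finger opening in m.
Only numpy, scipy, OpenCV 4.12 (cv2) and the standard library are available. Lean on these libraries where they do the work, as an engineer would, in place of code of your own. Each camera call takes 0.05 s, during which the arm holds its last target.

## Working session

There is one attempt and no reset: what is moved stays moved. The work goes in short steps, each a Python script; the robot and the scene stay as the last script left them, time stands still between calls to the robot, and variables do not carry over. Pictures are saved under pics/ and viewed, and the job is handed in when it is done.

```bash
ls; mkdir -p pics
python3 - <<'E'
from bench import manip, effector, viewer
import cv2
for n in ["scene","top","wrist"]:
    c=viewer.get_calibration(n); print(n,c)
    cv2.imwrite(f"pics/{n}0.png",viewer.get_image(n)[:,:,::-1])
print(manip.current_clock(),manip.current_tool_pos(),manip.current_tcp_rot(),manip.current_finger_gap(),manip.grip_depth)
E
```

```text
pics
scene {'vfov': 45.34579949973287, 'cx': 319.1527785621469, 'cy': 248.05808045342425, 'eye': array([1.23475555, 0.92093023, 0.79280752]), 'attitude': array([ 0.26546507,  0.83501699, -0.45629849, -0.15513418])}
top {'vfov': 57.63964149832414, 'cx': 318.5291298272536, 'cy': 238.1743823732531, 'eye': array([0.52882989, 0.00473523, 1.05155016]), 'attitude': array([ 0.71085205, -0.70275711,  0.01227287, -0.02590716])}
wrist {'vfov': 65.70646984690485, 'cx': 323.26981926475537, 'cy': 242.520253198892, 'eye': array([0.08391893, 0.64830575, 0.38330652]), 'attitude': array([0.77822612, 0.61430512, 0.07996471, 0.10295133])}
0.15 [0.1511382  0.63163695 0.22590836] [ 7.85058354e-01  6.19421362e-01 -6.02338904e-04  4.41283998e-04] 0.0914791679733991 0.0188
```

View pics/top0.png

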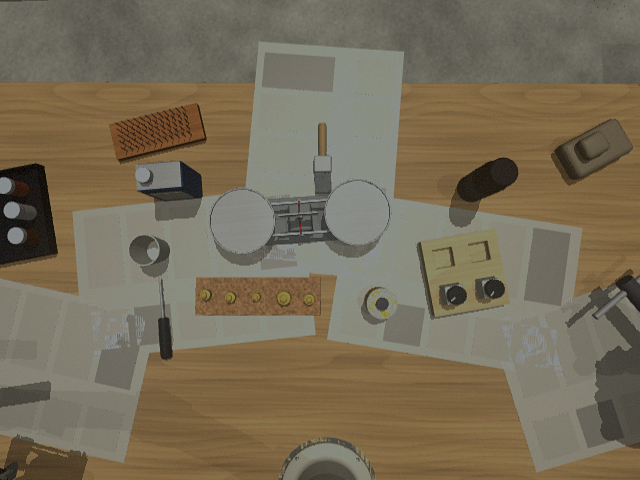

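View pics/scene0.png

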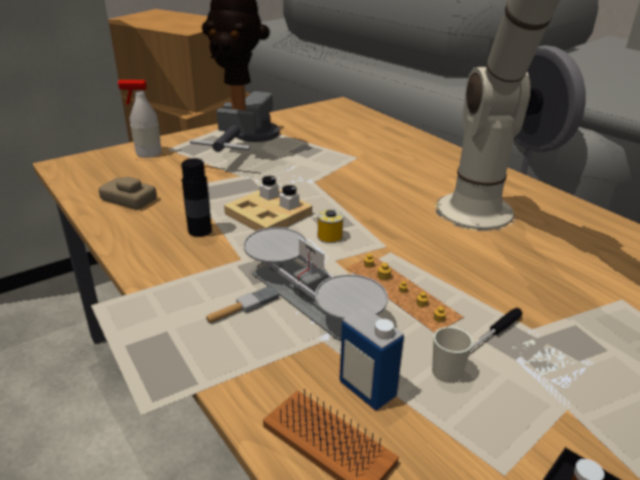

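View pics/wrist0.png

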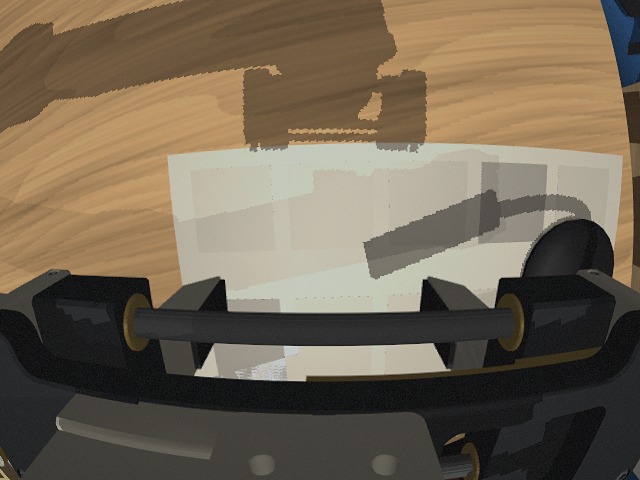

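The top view shows two jars in the rack's near row at (455,295) and (490,288). The pans are at (243,221) and (357,212), and the five weights sit on the mat along row 297. I'll write helpers and measure these.

```bash
cat > h.py <<'E'
import numpy as np, cv2
from scipy.spatial.transform import Rotation as R
from bench import manip, effector, viewer
def cal(n):
    c=viewer.get_calibration(n); c['n']=n; c['R']=R.from_quat(c['attitude']).as_matrix(); c['f']=240/np.tan(np.radians(c['vfov']/2)); return c
def proj(c,p):
    q=c['R'].T@(np.asarray(p,float)-c['eye'])
    if c['n']=='wrist':
        r=np.hypot(q[0],q[1]); th=np.arctan2(r,q[2]); k=c['f']*th/max(r,1e-9)
        return np.array([c['cx']+k*q[0],c['cy']+k*q[1]])
    return np.array([c['cx']+c['f']*q[0]/q[2],c['cy']+c['f']*q[1]/q[2]])
def ray(c,u,v):
    a,b=u-c['cx'],v-c['cy']
    if c['n']=='wrist':
        r=np.hypot(a,b); th=r/c['f']; k=np.sin(th)/max(r,1e-9); d=np.array([k*a,k*b,np.cos(th)])
    else: d=np.array([a/c['f'],b/c['f'],1.])
    return c['R']@d
def onz(c,u,v,z):
    d=ray(c,u,v); return c['eye']+d*(z-c['eye'][2])/d[2]
def snap(n,name=None):
    c=cal(n); im=viewer.get_image(n)
    if name: cv2.imwrite(f'pics/{name}.png',im[:,:,::-1])
    return c,im
def down(yaw):  # tool z down, tool x at angle yaw in world
    c,s=np.cos(yaw),np.sin(yaw)
    return R.from_matrix(np.array([[c,s,0],[s,-c,0],[0,0,-1]])).as_quat()
E
python3 - <<'E'
from h import *
c=cal('top'); im=cv2.imread('pics/top0.png')
print(proj(c,[0,0,0]))
for (u,v,z,n) in [(243,221,.077,'panL'),(357,212,.077,'panR'),(455,295,.085,'j'),(490,288,.085,'j'),(443,257,.03,'p'),(481,251,.03,'p'),(207,296,.03,'w'),(230,297,.03,'w'),(255,297,.03,'w'),(284,298,.03,'w'),(308,300,.03,'w'),(380,303,.076,'glue'),(168,180,.172,'solv'),(495,170,.2,'spray'),(149,250,.085,'cup'),(240,37,0,'')]:
    print(n,onz(c,u,v,z).round(3))
s=cal('scene')
print([proj(c,p).round() for p in ([.5,.3,0],[.5,-.3,0])])
cv2.imwrite('pics/a.png',cv2.resize(im[210:340,180:380],None,fx=4,fy=4,interpolation=2))
cv2.imwrite('pics/b.png',cv2.resize(im[215:335,400:530],None,fx=5,fy=5,interpolation=2))
E
```

```text
[326.3666514  488.02021538]
panL [0.618 0.194 0.077]
panR [ 0.641 -0.062  0.077]
j [ 0.46  -0.277  0.085]
j [ 0.476 -0.353  0.085]
p [ 0.543 -0.266  0.03 ]
p [ 0.558 -0.353  0.03 ]
w [0.446 0.284 0.03 ]
w [0.444 0.23  0.03 ]
w [0.445 0.171 0.03 ]
w [0.443 0.104 0.03 ]
w [0.439 0.048 0.03 ]
glue [ 0.439 -0.114  0.076]
solv [0.692 0.332 0.172]
spray [ 0.712 -0.322  0.2  ]
cup [0.55  0.402 0.085]
 [1.084 0.227 0.   ]
[array([204., 272.]), array([454., 275.])]
```

View pics/a.png

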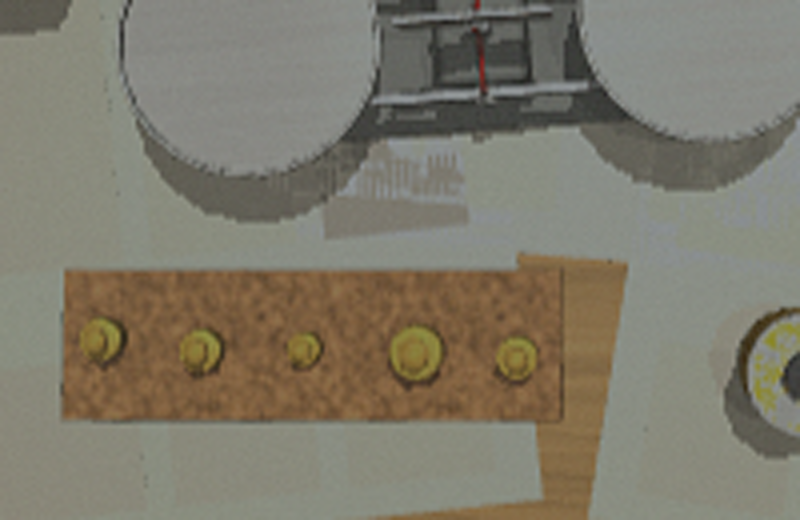

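View pics/b.png

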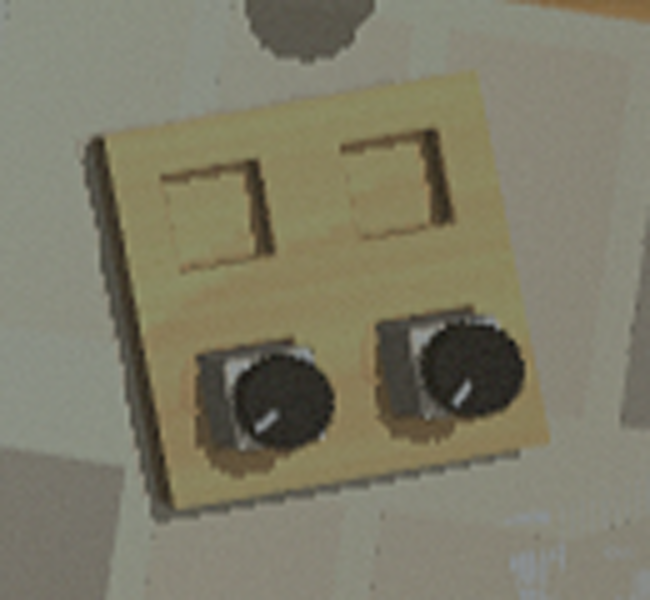

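Left to right the weights are 100, 100, 50, 200 and 100. Two jars are present with their cap lines visible, but I need a wrist close-up to find the tabs.

Run:
```python
from h import *
c=cal('wrist'); Rt=R.from_quat(manip.current_tcp_rot()).as_matrix(); p=manip.current_tool_pos()
off=Rt.T@(c['eye']-p); print('cam off tool',off.round(4),(Rt.T@c['R']).round(3))
tgt=np.array([.468,-.315,0])
for yaw in np.radians([0,45,90,135,180,-45,-90,-135]):
    Rd=R.from_quat(down(yaw)).as_matrix()
    pos=np.array([tgt[0],tgt[1],.32])-np.r_[(Rd@off)[:2],0]
    q=manip.solve_ik(pos,down(yaw)); print(np.degrees(yaw),pos.round(3),None if q is None else np.round(q,2))
```

```text
cam off tool [ 0.0004 -0.0693 -0.1575] [[ 1.     0.    -0.   ]
 [-0.     0.966  0.259]
 [ 0.    -0.259  0.966]]
0.0 [ 0.468 -0.384  0.32 ] [-0.08  0.47  1.02  1.59 -0.41  1.32  0.99]
45.0 [ 0.517 -0.364  0.32 ] [-0.06  0.49  0.91  1.52 -0.39  1.33  1.68]
90.0 [ 0.537 -0.315  0.32 ] [-0.08  0.43  0.78  1.54 -0.31  1.3   2.32]
135.0 [ 0.517 -0.266  0.32 ] [ 1.32  0.58 -1.3   1.6   0.56  1.4   2.32]
180.0 [ 0.468 -0.246  0.32 ] [-0.61  0.44  1.37  1.78 -0.45  1.3  -2.27]
-45.0 [ 0.419 -0.364  0.32 ] [-0.22  0.39  1.16  1.72 -0.38  1.28  0.24]
-90.0 [ 0.399 -0.315  0.32 ] [-0.3   0.21  1.06  1.82 -0.19  1.22 -0.75]
-135.0 [ 0.419 -0.266  0.32 ] [-0.3   0.14  0.9   1.84 -0.12  1.21 -1.72]
```

Run:
```python
from h import *
p=manip.current_tool_pos(); 
try: manip.servo_line([p[0],p[1],.33],vel=.3)
except Exception as e: print(e)
manip.move_pose([.42,-.30,.32],down(-np.pi/2)); print(manip.current_clock(),manip.current_tool_pos())
c,im=snap('wrist','w1')
```

```text
4.025 [ 0.42063544 -0.29927783  0.31988886]
```

View pics/w1.png

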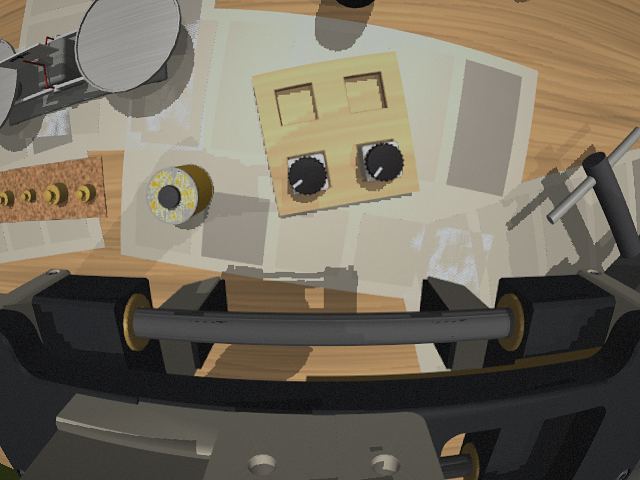

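Run:
```python
from h import *
manip.servo_line([.40,-.315,.17],vel=.3)
c,im=snap('wrist','w2'); print(c['eye'])
for p in [(.46,-.277,.085),(.476,-.353,.085)]:
    print(proj(c,p))
cv2.imwrite('pics/w2c.png',cv2.resize(im[60:260,180:460,::-1],None,fx=2.8,fy=2.8,interpolation=2))
```

```text
[ 0.46990648 -0.31520922  0.32848022]
[264.48159358 161.56338931]
[380.73088416 137.28735935]
```

View pics/w2c.png

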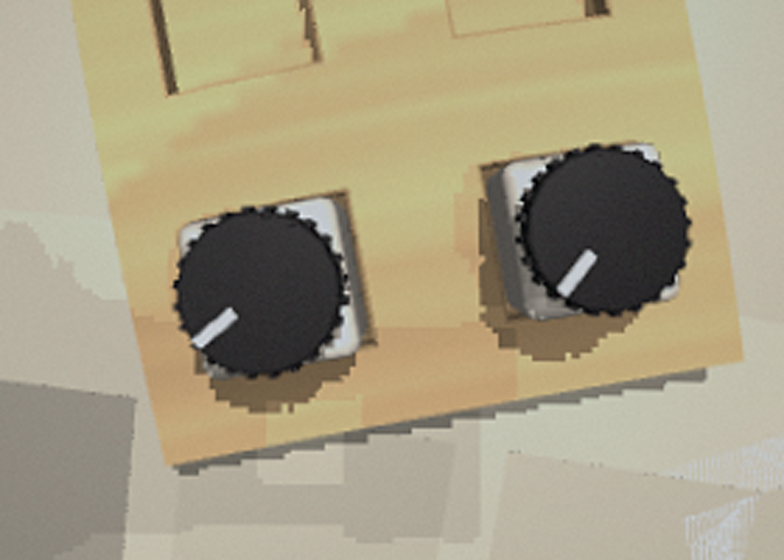

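The tabs are hidden under the cap edges from above. I'll take oblique side views.

```bash
cat > views.py <<'E'
from h import *
J=[(.46,-.277,.075),(.476,-.353,.075)]
def view(pos,yaw,name,line=False):
    try: manip.servo_line(pos,vel=.4) if line else manip.move_pose(pos,down(yaw))
    except manip.PlanningError as e: print(name,e); return
    c,im=snap('wrist',name); out=[]
    for p in J:
        u=proj(c,p); x,y=np.clip(u.astype(int),[50,50],[589,429]); out.append(cv2.resize(im[y-50:y+50,x-50:x+50,::-1],(400,400),interpolation=2))
        print(name,u.round(),c['eye'].round(3))
    cv2.imwrite(f'pics/{name}c.png',np.hstack(out))
E
python3 - <<'E'
from views import *
view([.40,-.18,.17],-np.pi/2,'vA',True)
view([.40,-.45,.17],-np.pi/2,'vB',True)
view([.36,-.385,.17],0,'vC')
view([.57,-.385,.17],0,'vD',True)
print(manip.current_clock())
import cv2,numpy as np
ims=[cv2.imread(f'pics/v{k}c.png') for k in 'ABCD']
cv2.imwrite('pics/vAll.png',cv2.resize(np.vstack([np.hstack(ims[:2]),np.hstack(ims[2:])]),(800,400)))
E
```

```text
vA [462. 167.] [ 0.471 -0.178  0.329]
vA [550. 153.] [ 0.471 -0.178  0.329]
vB [ 99. 169.] [ 0.469 -0.449  0.327]
vB [186. 140.] [ 0.469 -0.449  0.327]
vC [465.  97.] [ 0.361 -0.315  0.328]
vC [481. 204.] [ 0.361 -0.315  0.328]
vD [167.  98.] [ 0.57  -0.315  0.326]
vD [191. 203.] [ 0.57  -0.315  0.326]
8.325
```

View pics/vAll.png

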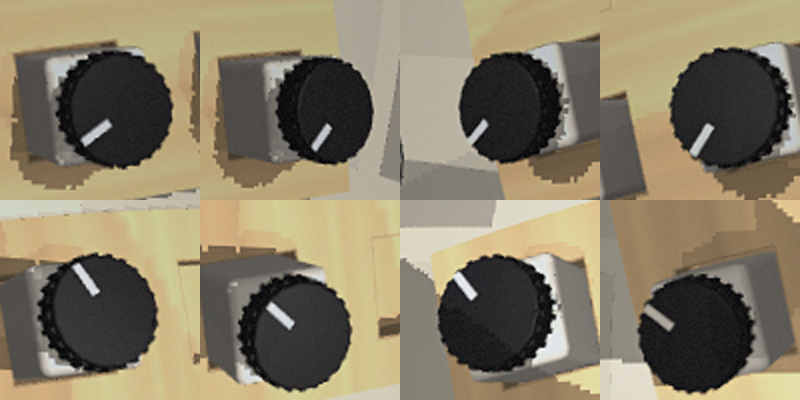

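Run:
```python
import cv2,numpy as np
def up(k,j): 
    a=cv2.imread(f'pics/v{k}c.png')[:,400*j:400*j+400]
    return cv2.convertScaleAbs(a,alpha=1.6,beta=20)
cv2.imwrite('pics/t1.png',np.hstack([np.vstack([up('A',0),up('C',0)])[:,:],np.vstack([up('B',0),up('D',0)])])[:, :][::1,::1])
cv2.imwrite('pics/t1.png',cv2.resize(cv2.imread('pics/t1.png'),(600,600)))
cv2.imwrite('pics/t2.png',cv2.resize(np.hstack([np.vstack([up('A',1),up('C',1)]),np.vstack([up('B',1),up('D',1)])]),(600,600)))
```

```text
(no output)
```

View pics/t1.png

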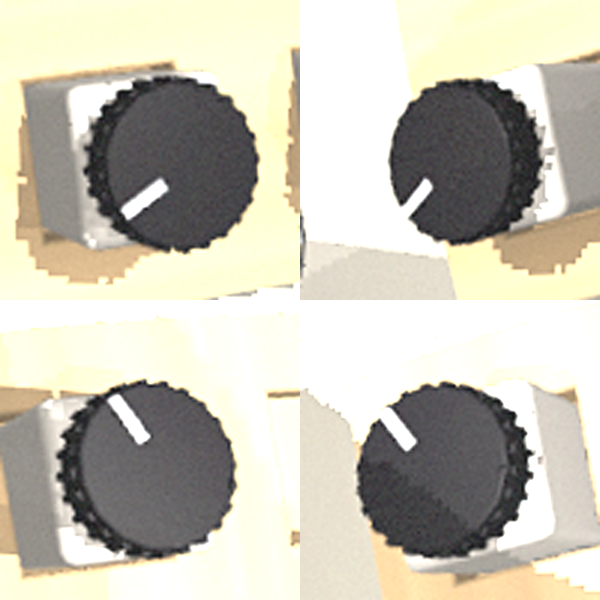

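View pics/t2.png

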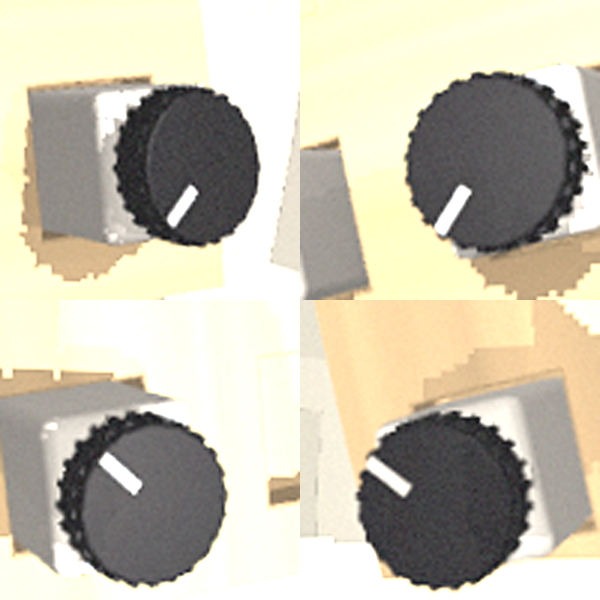

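```bash
cat > fitj.py <<'E'
from h import *
def cap_center(c,im,guess):
    # dark cap blob contour -> min enclosing circle of top disc approx (steep view)
    g=im.max(2).astype(np.uint8); m=((g<75)).astype(np.uint8)
    n,l,s,ct=cv2.connectedComponentsWithStats(m)
    u=proj(c,guess); k=[i for i in range(1,n) if s[i,4]>500]
    i=min(k,key=lambda i:np.hypot(*(ct[i]-u))); return ct[i],s[i]
E
python3 - <<'E'
from fitj import *
# use w2 & w1 saved images with recomputed calibration from known eye: use recorded poses
f=240/np.tan(np.radians(65.70646984690485/2))
Rtc=np.array([[1,0,0],[0,.966,.259],[0,-.259,.966]])
u,_,v=np.linalg.svd(Rtc);Rtc=u@v
def mk(eye,yaw): return dict(n='wrist',cx=323.27,cy=242.52,f=f,eye=np.array(eye),R=R.from_quat(down(yaw)).as_matrix()@Rtc)
views={'w2':mk([.4699,-.3152,.3285],-np.pi/2),'vA':mk([.471,-.178,.329],-np.pi/2),'vB':mk([.469,-.449,.327],-np.pi/2),'vC':mk([.361,-.315,.328],0),'vD':mk([.57,-.315,.326],0)}
J=[(.46,-.277,.085),(.476,-.353,.085)]
P=[]
for k,c in views.items():
    im=cv2.imread(f'pics/{k}.png')[:,:,::-1]
    for j in (0,1):
        ct,s=cap_center(c,im,J[j]); print(k,j,ct.round(1),s,onz(c,*ct,.081).round(4))
E
```

```text
w2 0 [273.2 163.6] [ 242  134   63   62 2764] [ 0.4579 -0.2819  0.081 ]
w2 1 [395.4 141.3] [ 364  112   63   61 2781] [ 0.4733 -0.3633  0.081 ]
vA 0 [468.  169.7] [ 439  141   58   60 2554] [ 0.4572 -0.2792  0.081 ]
vA 1 [560.9 157.3] [ 537  132   49   53 1989] [ 0.472  -0.3598  0.081 ]
vB 0 [104.2 171. ] [  79  144   51   56 2170] [ 0.4582 -0.2858  0.081 ]
vB 1 [201.2 142.3] [ 171  113   61   62 2736] [ 0.4734 -0.3663  0.081 ]
vC 0 [462.7 103.9] [ 433   74   60   60 2615] [ 0.4565 -0.2829  0.081 ]
vC 1 [477.2 219.1] [ 449  190   57   59 2413] [ 0.4716 -0.3638  0.081 ]
vD 0 [164.9 105.1] [ 136   75   59   59 2551] [ 0.4609 -0.2827  0.081 ]
vD 1 [189.2 218.6] [ 160  189   58   60 2533] [ 0.4759 -0.3633  0.081 ]
```

Run:
```python
from fitj import *
f=240/np.tan(np.radians(65.70646984690485/2))
Rtc=np.array([[1,0,0],[0,.966,.259],[0,-.259,.966]])
u,_,v=np.linalg.svd(Rtc);Rtc=u@v
def mk(eye,yaw): return dict(n='wrist',cx=323.27,cy=242.52,f=f,eye=np.array(eye),R=R.from_quat(down(yaw)).as_matrix()@Rtc)
views={'vA':mk([.471,-.178,.329],-np.pi/2),'vB':mk([.469,-.449,.327],-np.pi/2),'vC':mk([.361,-.315,.328],0),'vD':mk([.57,-.315,.326],0)}
J=[np.array([.4585,-.2825]),np.array([.4735,-.363])]
rows=[]
for j in (0,1):
    row=[]
    for k,d in (('vA',(0,1)),('vB',(0,-1)),('vC',(-1,0)),('vD',(1,0))):
        a=.184; dd=np.array([np.cos(a)*d[0]-np.sin(a)*d[1],np.sin(a)*d[0]+np.cos(a)*d[1]])
        x,y=proj(views[k],[*(J[j]+dd*.021),.067]).round().astype(int); print(j,k,x,y)
        im=cv2.imread(f'pics/{k}.png'); cr=im[y-20:y+20,x-20:x+20]
        row.append(cv2.copyMakeBorder(cv2.resize(cr,(196,196),interpolation=0),2,2,2,2,0,value=(0,0,255)))
    rows.append(np.hstack(row))
cv2.imwrite('pics/t3.png',np.vstack(rows))
```

```text
0 vA 439 171
0 vB 132 163
0 vC 432 108
0 vD 196 99
1 vA 534 157
1 vB 230 135
1 vC 447 219
1 vD 219 209
```

View pics/t3.png

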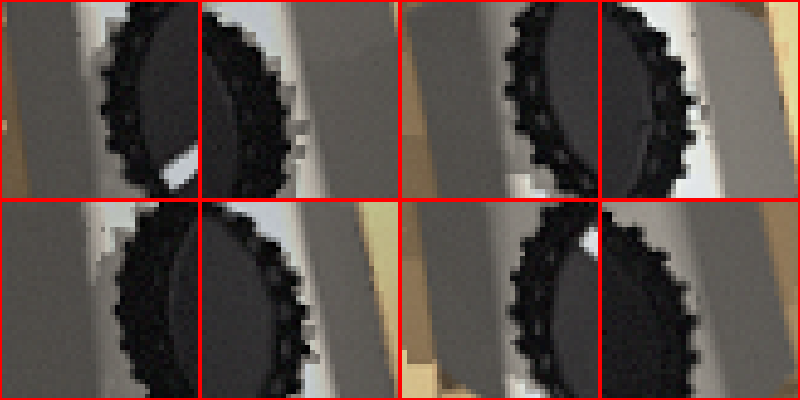

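The tab evidence is ambiguous: a possible mark on jar 0's +x side. The caps' end stop will settle it by torque. I'll grip jar 0's cap and turn it clockwise in steps, watching wrist torque.

```bash
cat > tight.py <<'E'
from h import *
def grasp_cap(xy,yawdeg,zt=.0695,f=40):
    o=down(np.radians(yawdeg))
    manip.move_pose([xy[0],xy[1],.16],o); print('q7',manip.current_q()[6])
    manip.servo_line([xy[0],xy[1],.10],vel=.2)
    manip.servo_line([xy[0],xy[1],zt],vel=.08)
    print('Fz',manip.current_force().round(1)); effector.close(f); print('gap',manip.current_finger_gap(),'F',manip.current_force().round(1))
def turn(maxdeg,step=.12,lim=.55):
    t0=manip.current_wrist_torque()[2]; q=np.array(manip.current_q()); tot=0; print('t0',t0)
    while tot<np.radians(maxdeg):
        if q[6]-step<-2.5: print('range'); break
        q[6]-=step; manip.movej(q); tot+=step
        t=manip.current_wrist_torque()[2]; F=manip.current_force()
        print(round(np.degrees(tot)),round(t-t0,3),F.round(0),round(manip.current_finger_gap(),4),round(manip.current_clock(),1))
        if abs(t-t0)>lim: print('stop felt'); break
    return tot
E
python3 - <<'E'
from tight import *
manip.servo_line([.50,-.36,.2],vel=.4)
grasp_cap([.4585,-.2825],67)
turn(60)
E
```

```text
q7 1.7715399352352974
Fz [-0.3  0.1 -0.6]
gap 0.03913390874703979 F [1.  1.2 0. ]
t0 -0.02070935997671216
7 0.058 [ 1. -0.  0.] 0.0391 11.7
14 0.053 [-1.  0.  1.] 0.0388 12.0
21 0.058 [-0.  0.  1.] 0.0389 12.2
28 -0.014 [-1. -1. -0.] 0.0402 12.5
34 0.01 [-1.  0. -1.] 0.0388 12.7
41 -0.018 [-1. -1. -1.] 0.0392 13.0
48 0.026 [-0. -1.  0.] 0.039 13.2
55 0.042 [-1. -2.  1.] 0.0388 13.5
62 0.029 [-1. -1.  2.] 0.0392 13.7
```

Run:
```python
from h import *
c,im=snap('wrist','g1'); c2,im2=snap('top','g1t'); s,im3=snap('scene','g1s')
print(manip.current_q(), manip.current_tau().round(2),manip.current_wrist_torque())
u=proj(s,[.4585,-.2825,.08]).astype(int); print(u)
cr=cv2.resize(im3[u[1]-50:u[1]+50,max(u[0]-60,0):u[0]+60,::-1],None,fx=5,fy=5,interpolation=2); cv2.imwrite('pics/g1sc.png',cr)
```

```text
[ 0.32290844  0.49260269  0.22265343  1.96593327 -0.16273434  0.70004083
  0.73808901] [-1.100e+00 -4.888e+01  2.270e+00 -2.029e+01 -5.600e-01 -1.900e-01
  2.000e-02] [-0.42273604  0.51224842 -0.00925415]
[287 188]
```

View pics/g1.png

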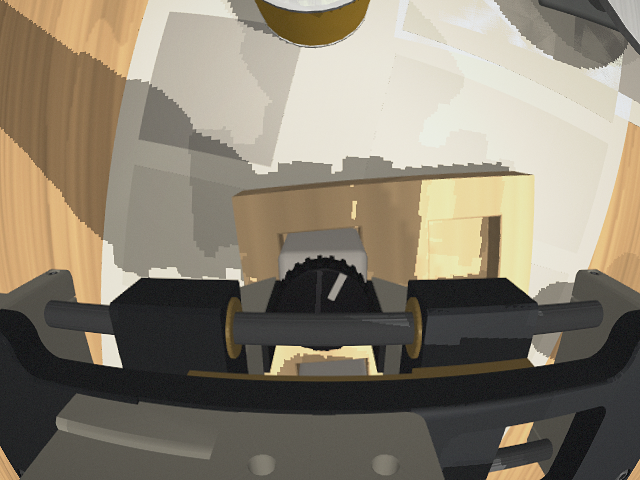

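View pics/g1sc.png

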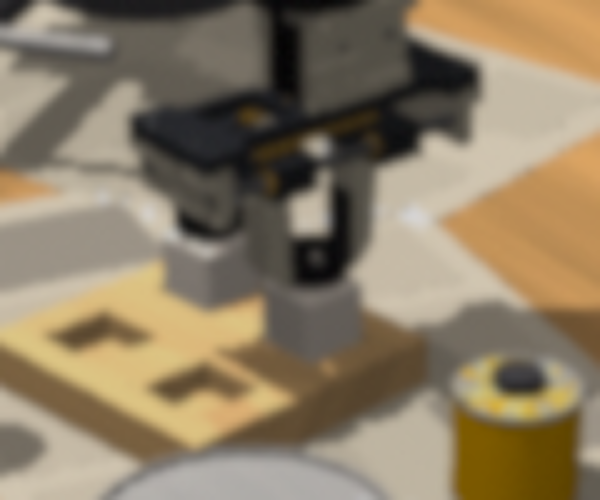

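The cap line turned with the gripper: it was at about 126° and is now about 64°. I'll continue until the stop is felt.

Run:
```python
from tight import *
print(turn(150,step=.08,lim=.45)); print(manip.current_q()[6],manip.current_tcp_rot())
c,im=snap('wrist','g2')
```

```text
t0 -0.009254147393345631
5 0.022 [-2. -2.  1.] 0.039 14.1
9 -0.016 [-2. -1.  1.] 0.0393 14.4
14 0.064 [-2. -1.  3.] 0.039 14.6
18 0.041 [-3. -1.  2.] 0.0389 14.9
23 0.064 [-3. -0.  3.] 0.0387 15.1
28 0.02 [-4. -0.  3.] 0.0388 15.4
32 0.026 [-4. -0.  4.] 0.0393 15.6
37 0.034 [-5. -1.  5.] 0.0392 15.9
41 0.019 [-5.  0.  6.] 0.0392 16.1
46 0.062 [-4.  0.  6.] 0.0386 16.4
50 0.058 [-4. -0.  6.] 0.0393 16.6
55 0.06 [-4.  1.  5.] 0.0391 16.9
60 0.05 [-5.  1.  6.] 0.0386 17.1
64 0.03 [-5.  0.  6.] 0.0389 17.4
69 -0.025 [-2.  1.  4.] 0.0393 17.6
73 0.635 [-1.  2.  2.] 0.0393 17.9
stop felt
1.28
-0.537486973894941 [ 8.30715722e-01 -5.56696737e-01  1.85912624e-04 -3.12781539e-04]
```

View pics/g2.png

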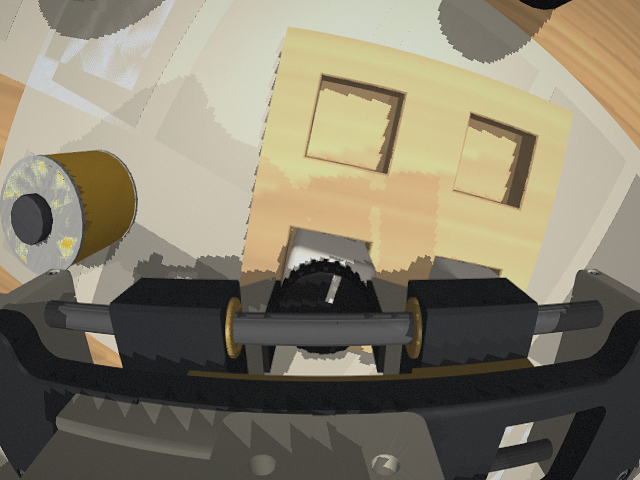

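The stop was felt after about 135°, with a lasting 0.63 N m. I'll slacken the grip to 3 N and rotate back clear of the neighbouring jar, since the cap needs 0.3 N m to turn. Then I'll open and look.

Run:
```python
from tight import *
effector.close(3); print(manip.current_wrist_torque().round(2))
q=np.array(manip.current_q()); q[6]+=.75; manip.movej(q); print(manip.current_wrist_torque().round(2))
effector.open_jaws(); p=manip.current_tool_pos(); manip.servo_line([p[0],p[1],.15],vel=.25)
manip.move_pose([.40,-.315,.17],down(-np.pi/2)); c,im=snap('wrist','w3'); print(manip.current_clock(),c['eye'])
cv2.imwrite('pics/w3c.png',cv2.resize(im[60:260,180:460,::-1],None,fx=2.8,fy=2.8,interpolation=2))
```

```text
[0.58 0.16 0.05]
[ 0.09  0.28 -0.08]
21.2667 [ 0.46939469 -0.31390749  0.32655373]
```

View pics/w3c.png

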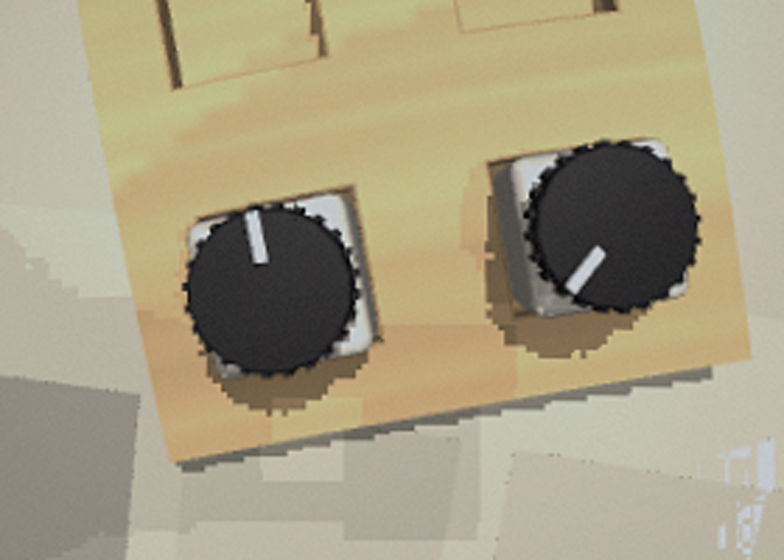

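Cap line 1 at (255,237) now lies along the rack's x direction, square to the jar, so it's tight. Next is the second cap.

Run:
```python
from tight import *
grasp_cap([.4735,-.363],67)
turn(255,step=.1,lim=.45)
```

```text
q7 1.7584822386325547
Fz [-0.4 -0.7  0.9]
gap 0.03893308075987453 F [0.4 0.3 1. ]
t0 0.007180289100308182
6 0.008 [ 0. -0. -0.] 0.0389 25.5
11 -0.07 [-0. -1. -0.] 0.0389 25.8
17 -0.011 [ 2. -1. -1.] 0.0391 26.0
23 -0.027 [1. 0. 0.] 0.0387 26.3
29 0.004 [ 1. -0. -0.] 0.0391 26.5
34 0.007 [ 1. -0. -1.] 0.0391 26.8
40 -0.093 [ 1. -1. -1.] 0.039 27.0
46 0.015 [ 3. -1.  0.] 0.039 27.3
52 0.056 [ 2. -0. -0.] 0.0397 27.5
57 0.064 [ 4. -1. -1.] 0.0392 27.8
63 0.021 [ 3. -1. -1.] 0.0393 28.0
69 0.025 [ 4. -2. -2.] 0.039 28.3
74 0.095 [ 4. -2. -3.] 0.0393 28.5
80 0.035 [ 5. -2. -2.] 0.0389 28.8
86 0.136 [ 5. -2. -2.] 0.0388 29.0
92 0.074 [ 5. -2. -2.] 0.0388 29.3
97 0.033 [ 5. -2. -1.] 0.0389 29.5
103 0.021 [ 4. -3. -1.] 0.0392 29.8
109 0.021 [ 4. -3. -2.] 0.039 30.0
115 0.055 [ 4. -3. -1.] 0.0391 30.3
120 0.059 [ 5. -2. -1.] 0.0392 30.5
126 0.001 [ 5. -4. -1.] 0.0391 30.8
132 0.025 [ 3. -4.  0.] 0.0395 31.0
138 0.08 [ 3. -3. -1.] 0.0392 31.3
143 0.247 [ 3. -3.  2.] 0.0391 31.5
149 0.377 [ 4. -3.  2.] 0.0389 31.8
155 0.513 [ 4. -4.  1.] 0.0389 32.0
stop felt
```

Run:
```python
from tight import *
q=np.array(manip.current_q()); q[6]-=.06; manip.movej(q); print(manip.current_wrist_torque().round(2))
effector.close(3)
q[6]+=.95; manip.movej(q)
effector.open_jaws(); p=manip.current_tool_pos(); manip.servo_line([p[0],p[1],.15],vel=.25)
manip.move_pose([.40,-.315,.17],down(-np.pi/2)); c,im=snap('wrist','w4'); print(manip.current_clock(),c['eye'])
from fitj import cap_center
for j in ((.4585,-.2825,.081),(.4735,-.363,.081)):
    ct,s=cap_center(c,im,j); print(ct,s,onz(c,*ct,.081))
cv2.imwrite('pics/w4c.png',cv2.resize(im[60:260,180:460,::-1],None,fx=2.8,fy=2.8,interpolation=2))
```

```text
[-0.53 -0.57  0.56]
35.725 [ 0.46945612 -0.3142718   0.32670332]
[276.13746439 164.33226496] [ 245  132   63   63 2808] [ 0.45697934 -0.28312365  0.081     ]
[397.54190341 141.45241477] [ 366  110   63   62 2816] [ 0.47293052 -0.36335025  0.081     ]
```

View pics/w4c.png

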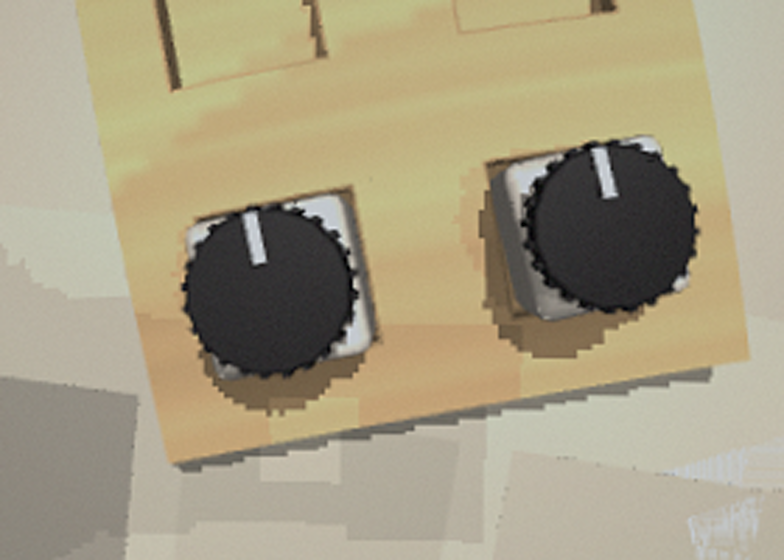

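Both cap lines, at (255,237) and (603,172), now point along the jars' +x, and both stops were felt. Next I'll fix the pan centres and weight positions from the top view.

Run:
```python
from h import *
c,im=snap('top','top1')
g=cv2.cvtColor(im,cv2.COLOR_RGB2GRAY)
for (a,b) in ((190,290),(310,405)):
    h=cv2.HoughCircles(cv2.GaussianBlur(g[170:270,a:b],(3,3),0),cv2.HOUGH_GRADIENT_ALT,1,50,param1=150,param2=.7,minRadius=28,maxRadius=38)
    print(None if h is None else [(x+a,y+170,r,onz(c,x+a,y+170,.081).round(4),r*(1.0515-.081)/c['f']) for x,y,r in h[0]])
hsv=cv2.cvtColor(im,cv2.COLOR_RGB2HSV); 
print([hsv[y,x] for x,y in ((205,295),(255,297),(283,297),(220,285))])
cv2.imwrite('pics/t4.png',cv2.resize(im[170:340,180:410,::-1],None,fx=3.4,fy=3.4,interpolation=2))
```

```text
[(np.float32(244.0), np.float32(222.0), np.float32(32.80002), array([0.6157, 0.1912, 0.081 ]), np.float64(0.07297651268548912))]
[(np.float32(359.0), np.float32(210.0), np.float32(32.054867), array([ 0.6452, -0.0658,  0.081 ]), np.float64(0.07131862687835618))]
[array([ 21, 155, 145], dtype=uint8), array([ 15, 128, 138], dtype=uint8), array([ 25, 141, 143], dtype=uint8), array([ 16, 121, 133], dtype=uint8)]
```

View pics/t4.png

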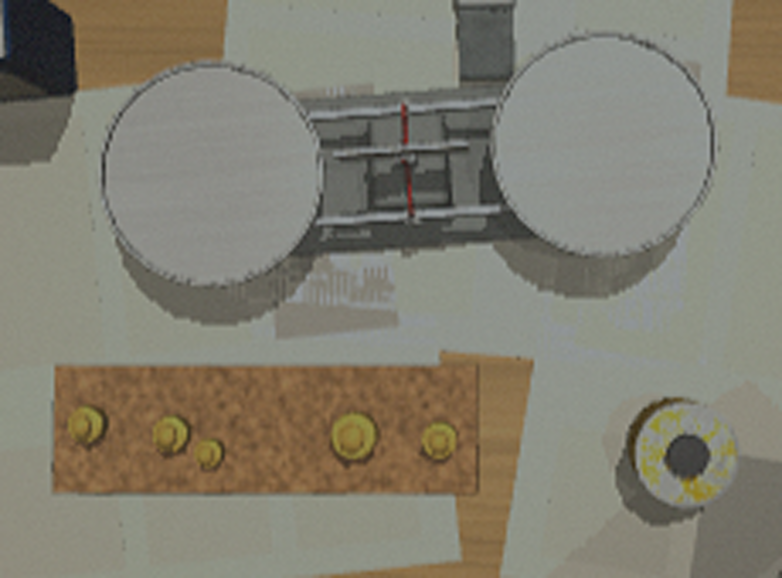

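The 50 g weight has been knocked next to its neighbour, at (208,453) in the crop. From the rim extents, the pans are at (357.2,212.4) and (242.4,221.5) px. Next I'll carry jar 1.

```bash
cat > carry.py <<'E'
from tight import *
c=cal('top'); PL=onz(c,357.2,212.4,.081)[:2]; PW=onz(c,242.4,221.5,.081)[:2]
ax=(PW-PL)/np.linalg.norm(PW-PL); perp=np.degrees(np.arctan2(-ax[0],ax[1])) # jaw dir perpendicular to axis
E
python3 - <<'E'
from carry import *
print(PL,PW,np.linalg.norm(PW-PL),ax,perp)
for off in (-.031,.031): print(manip.solve_ik([*(PL+ax*off),.1525],down(np.radians(perp))))
grasp_cap([.4575,-.283],10.5,f=50)
xy=manip.current_tool_pos()[:2]
manip.servo_line([*xy,.1525],vel=.12); print('lift',manip.current_finger_gap(),manip.current_force().round(2))
snap('scene','l1')
E
```

```text
[ 0.63974545 -0.06186413] [0.61673978 0.19482625] 0.2577192510602873 [-0.08926641  0.99600778] 5.121405828313645
[ 0.2805506   0.55169176 -0.24773078  1.62212787  0.15464051  0.98704819
  0.07206943]
[ 0.20052612  0.53469473 -0.2651453   1.65264395  0.16194676  0.97584349
 -0.03092319]
q7 0.6161853849877047
Fz [0.3 0.3 1. ]
gap 0.038807485732576794 F [-0.7  0.6  0.9]
lift 0.039027660591443 [ 0.45 -0.67 -1.71]
```

View pics/l1.png

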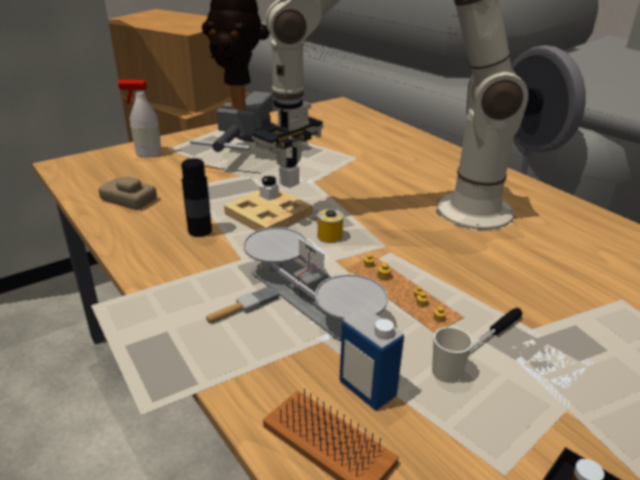

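The jar is lifted and hanging by its cap at (290,170). I'll carry it to the outer half of the load pan.

Run:
```python
from carry import *
t=PL-ax*.031; o=down(np.radians(perp))
manip.servo_line([*t,.1525],ori=o,vel=.15); print('gap',manip.current_finger_gap(),manip.current_force().round(2),manip.current_tool_pos())
manip.servo_line([*t,.137],vel=.06); print(manip.current_force().round(2))
for z in (.133,.129,.125):
    manip.servo_line([*t,z],vel=.04); f=manip.current_force(); print(z,f.round(2),manip.current_finger_gap())
snap('scene','p1')
print(manip.current_clock())
```

```text
gap 0.038917821309408476 [-0.27  0.6  -1.33] [ 0.64199378 -0.09389619  0.15248686]
[ 0.42  1.26 -1.84]
0.133 [ 0.14  0.49 -1.88] 0.03891866193953608
0.129 [-0.32  0.04 -1.49] 0.03934411561124972
0.125 [-0.91  0.56 -1.96] 0.03940791744342205
43.0167
```

```bash
python3 -c "
import cv2
a=cv2.imread('pics/p1.png')[150:350,200:440];cv2.imwrite('pics/p1c.png',cv2.resize(a,None,fx=3,fy=3,interpolation=2))"
```

```text
(no output)
```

View pics/p1c.png

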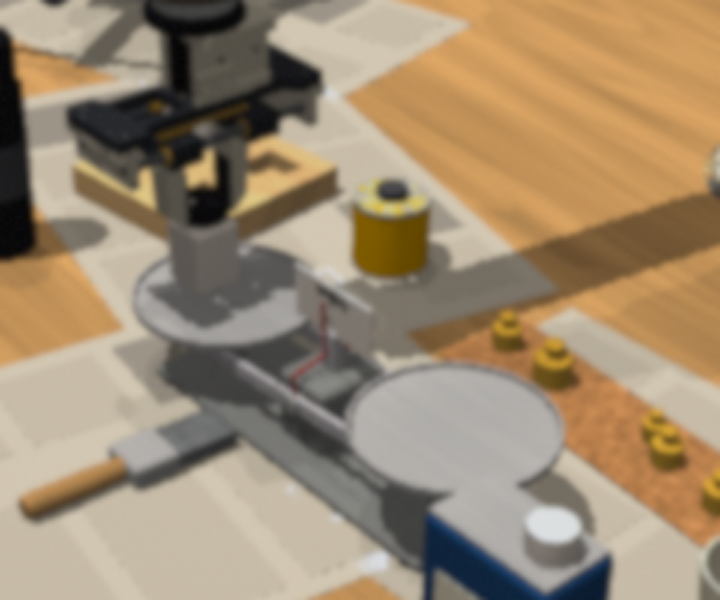

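The jar's base is touching the pan and the pan is slightly down. I'll release and fetch the second jar.

Run:
```python
from carry import *
t=PL-ax*.031
effector.open_jaws(); manip.sleep(.6); manip.servo_line([*t,.19],vel=.2)
c1,im=snap('top','p2')
manip.servo_line([.473,-.363,.19],ori=down(np.radians(10.5)),vel=.35)
grasp_cap([.473,-.363],10.5,f=50)
xy=manip.current_tool_pos()[:2]
manip.servo_line([*xy,.1525],vel=.12); print('lift',manip.current_finger_gap(),manip.current_force().round(2),manip.current_clock())
c,im=snap('scene','p3')
cv2.imwrite('pics/p3c.png',cv2.resize(im[130:330,200:440,::-1],None,fx=3,fy=3,interpolation=2))
```

```text
q7 0.7269506764717776
Fz [-0.3 -1.  -0.1]
gap 0.038776685400985604 F [-0.1  1.   0.1]
lift 0.03872887287715016 [-0.58  0.24 -1.85] 49.1417
```

View pics/p3c.png

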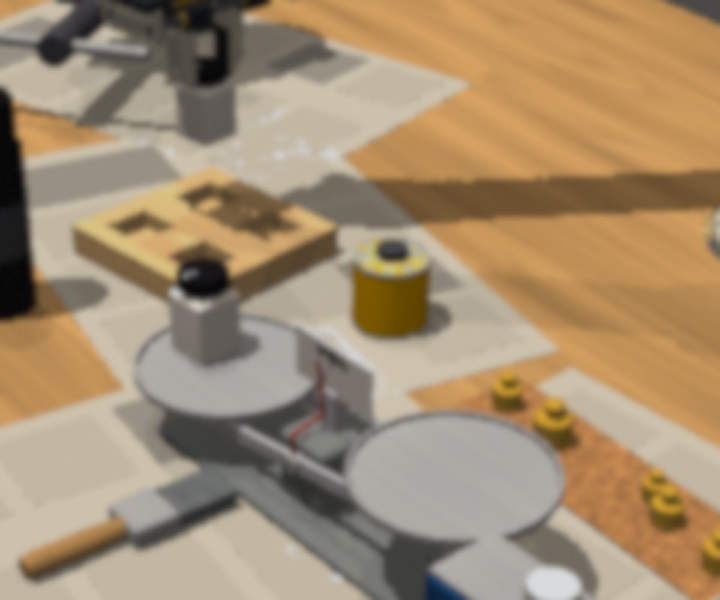

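View pics/p2.png

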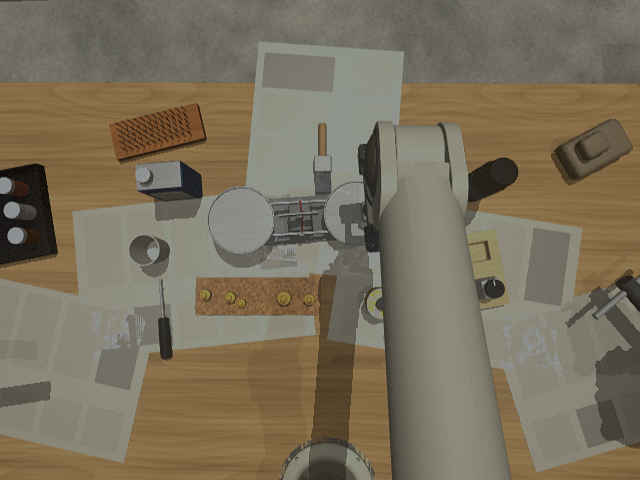

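Jar 1 stands on the outer half of the load pan and jar 2 is lifted. I'll route it around jar 1 to the inner half.

Run:
```python
from carry import *
t=PL+ax*.031; o=down(np.radians(perp))
manip.servo_line([.525,-.05,.155],ori=o,vel=.2); print('gap',manip.current_finger_gap())
manip.servo_line([*t,.155],vel=.15); print('gap',manip.current_finger_gap(),manip.current_force().round(2))
manip.servo_line([*t,.132],vel=.08)
for z in (.128,.124,.1205,.119,.1175):
    manip.servo_line([*t,z],vel=.04); f=manip.current_force(); print(z,f.round(2),manip.current_finger_gap())
    if f[2]>2: break
effector.open_jaws(); manip.sleep(.5); manip.servo_line([*t,.20],vel=.2)
manip.move_pose([.42,.0,.28],down(-np.pi/2)); manip.sleep(.5)
c,im=snap('scene','p4'); snap('top','p4t'); snap('wrist','p4w')
cv2.imwrite('pics/p4c.png',cv2.resize(im[170:350,200:440,::-1],None,fx=3,fy=3,interpolation=2)); print(manip.current_clock())
```

```text
gap 0.03904587283582577
gap 0.038725810231354824 [ 0.64  0.39 -1.08]
0.128 [ 0.05  0.23 -0.62] 0.03896407661815078
0.124 [ 0.46  0.23 -1.01] 0.038664592355251985
0.1205 [ 0.51  0.2  -0.67] 0.03880350761671355
0.119 [-0.33 -0.13 -0.9 ] 0.03916070122155209
0.1175 [-1.03  0.13 -0.66] 0.039002720245231576
57.675
```

View pics/p4c.png

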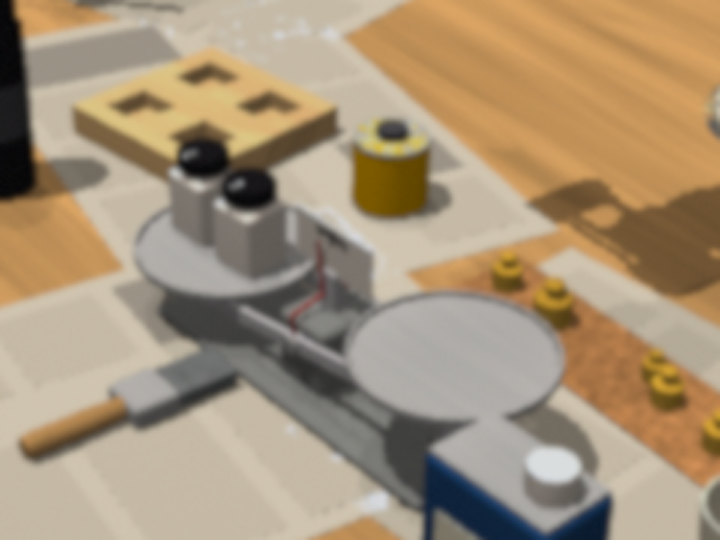

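View pics/p4w.png

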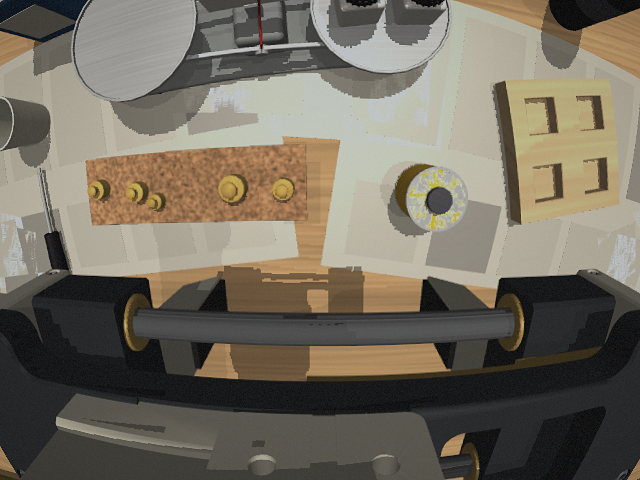

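Both jars stand together on the load pan, which is down at its stop. Next I'll localise the weights from the wrist camera.

```bash
cat > wts.py <<'E'
from carry import *
def find(name):
    c,im=snap('wrist',name); hsv=cv2.cvtColor(im,cv2.COLOR_RGB2HSV)
    m=cv2.inRange(hsv,(20,110,60),(35,255,255)); m=cv2.morphologyEx(m,cv2.MORPH_OPEN,np.ones((3,3)))
    n,l,s,ct=cv2.connectedComponentsWithStats(m); out=[]
    for i in range(1,n):
        if s[i,4]<60: continue
        p=onz(c,*ct[i],.015)
        if .35<p[0]<.53 and -.02<p[1]<.35:
            depth=np.linalg.norm(p-c['eye']); d=np.sqrt(s[i,2]*s[i,3])*depth/c['f']
            out.append((p[:2].round(4),s[i,4],round(d*1000,1),ct[i].round()))
    return sorted(out,key=lambda o:-o[0][1]),c
E
python3 - <<'E'
from wts import *
manip.move_pose([.38,.15,.19],down(-np.pi/2))
o,c=find('m1'); [print(*x) for x in o]; print(c['eye'],manip.current_clock())
E
```

```text
[0.4487 0.2948] 416 23.4 [169. 153.]
[0.4428 0.2345] 487 23.6 [229. 156.]
[0.4308 0.2067] 282 18.1 [260. 168.]
[0.4432 0.1044] 915 32.1 [374. 154.]
[0.4416 0.0452] 444 24.0 [437. 158.]
[0.45005834 0.14967219 0.34803297] 58.475
```

View pics/m1.png

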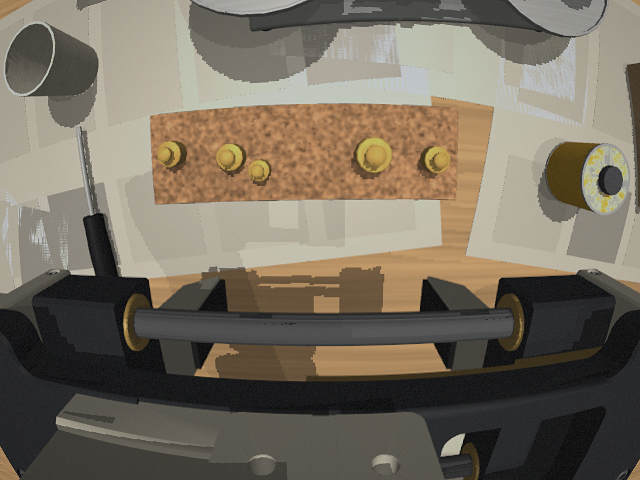

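Five weights found; the apparent widths (23, 24, 18, 32 and 24 mm) match 100, 100, 50, 200 and 100. I'll place w200 first.

```bash
cat >> wts.py <<'E'
O=down(np.radians(perp))
def pick(xy,h,gmin):
    manip.move_pose([*xy,.12],O); manip.servo_line([*xy,.05],vel=.2); manip.servo_line([*xy,.003+h],vel=.06)
    effector.close(25); g=manip.current_finger_gap(); print('gap',g,manip.current_force().round(2))
    manip.servo_line([*xy,.12+h],vel=.2); print('lifted gap',manip.current_finger_gap()); return manip.current_finger_gap()>gmin
def place(off,h,zb,fwd=0):
    t=PW+ax*off+np.array([ax[1],-ax[0]])*fwd
    manip.servo_line([*t,.12+h],ori=O,vel=.2); print('gap at pan',manip.current_finger_gap())
    manip.servo_line([*t,zb+h],vel=.06); print('F',manip.current_force().round(2),manip.current_finger_gap())
    effector.open_jaws(); manip.servo_line([*t,.16],vel=.2)
def look(name):
    manip.sleep(1.5); c,im=snap('scene',name)
    cv2.imwrite(f'pics/{name}c.png',cv2.resize(im[200:350,230:430,::-1],None,fx=4,fy=4,interpolation=2)); print(manip.current_clock())
E
python3 - <<'E'
from wts import *
if pick([.4435,.1042],.009,.025):
    place(-.045,.009,.0915)
    manip.servo_line([.45,.15,.2],vel=.3); look('s1')
E
```

```text
gap 0.03147485120800158 [-0.49 -0.78  0.63]
lifted gap 0.031383343179768174
gap at pan 0.0310446669742094
F [-0.7   0.12  0.09] 0.031309949006618674
68.4833
```

View pics/s1c.png

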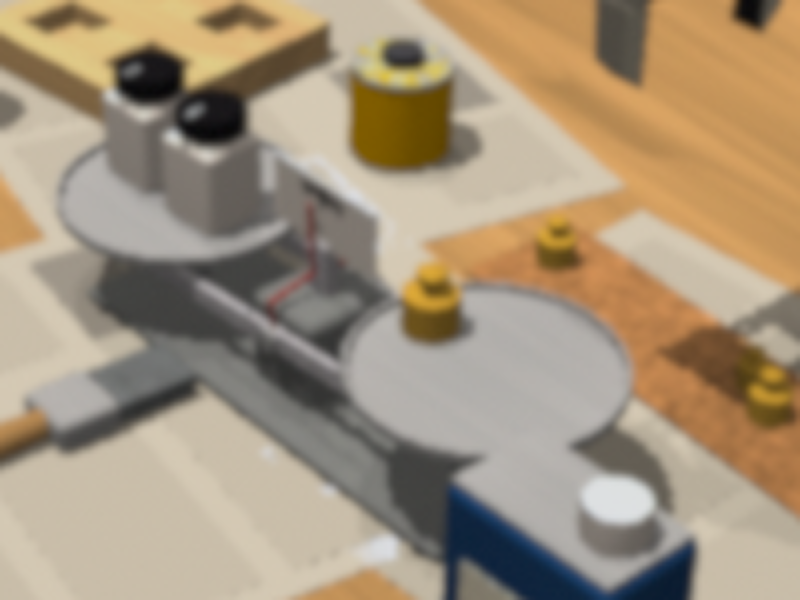

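```bash
cat >> wts.py <<'E'
def table(zs=np.arange(.056,.1,.004)):
    s=cal('scene')
    for z in zs:
        r=[]
        for P in (PL,PW):
            pts=np.array([proj(s,[P[0]+.074*np.cos(a),P[1]+.074*np.sin(a),z+.004]) for a in np.linspace(0,6.28,120)])
            i,j=pts[:,0].argmin(),pts[:,0].argmax(); r+=[((pts[i]-[230,200])*4).round(),((pts[j]-[230,200])*4).round(),round((pts[:,1].min()-200)*4),round((pts[:,1].max()-200)*4)]
        print(round(z,3),*r)
E
python3 - <<'E'
from wts import *
table()
E
```

```text
0.056 [ 54. 204.] [305. 200.] 135 270 [338. 402.] [623. 415.] 322 497
0.06 [ 53. 198.] [305. 194.] 129 264 [338. 396.] [623. 409.] 316 491
0.064 [ 53. 192.] [305. 189.] 124 258 [338. 390.] [624. 403.] 310 485
0.068 [ 52. 187.] [305. 183.] 118 252 [338. 384.] [624. 397.] 304 479
0.072 [ 52. 181.] [305. 177.] 113 246 [338. 378.] [625. 390.] 298 472
0.076 [ 52. 175.] [305. 171.] 107 240 [338. 372.] [626. 384.] 292 466
0.08 [ 51. 169.] [305. 166.] 101 234 [338. 365.] [626. 378.] 286 459
0.084 [ 51. 163.] [305. 160.] 96 228 [338. 359.] [627. 372.] 280 453
0.088 [ 51. 158.] [305. 154.] 90 222 [338. 353.] [628. 365.] 274 447
0.092 [ 50. 152.] [305. 148.] 84 216 [339. 346.] [628. 359.] 268 440
0.096 [ 50. 146.] [305. 142.] 79 210 [339. 340.] [629. 353.] 262 434
```

```bash
cat > tilt.py <<'E'
import cv2,numpy as np,sys
# vertical shift of weight pan far/near rim relative to level picture, columns away from weights/tin
def edge(n,cols,r0,r1):
    g=cv2.GaussianBlur(cv2.cvtColor(cv2.imread(f'pics/{n}.png'),cv2.COLOR_BGR2GRAY),(3,3),0).astype(float)
    out=[]
    for x in cols:
        p=g[r0:r1,x]; d=-(np.diff(p)); i=int(d.argmax()); 
        if 0<i<len(d)-1:
            den=d[i-1]-2*d[i]+d[i+1]; i=i+(.5*(d[i-1]-d[i+1])/den if den else 0)
        out.append(r0+i)
    return np.array(out)
cols=range(318,342,2)
for n in sys.argv[1:]:
    print(n,edge(n,cols,290,326).round(1))
E
python3 tilt.py scene0 p4 s1
python3 - <<'E'
import cv2,numpy as np
# pointer pictures at 3 states
a=[cv2.resize(cv2.imread(f'pics/{n}.png')[225:290,280:330],(250,325),interpolation=2) for n in ('scene0','p4','s1')]
cv2.imwrite('pics/ptr.png',np.hstack(a))
E
```

```text
scene0 [304.7 305.9 307.6 309.2 310.6 311.8 312.7 313.6 314.4 315.2 315.8 316.1]
p4 [296.2 297.5 299.2 300.9 302.  303.  304.2 305.5 306.4 306.9 307.6 308. ]
s1 [298.5 301.1 302.8 304.5 305.7 307.1 308.6 309.2 310.2 311.  311.4 311.9]
```

View pics/ptr.png

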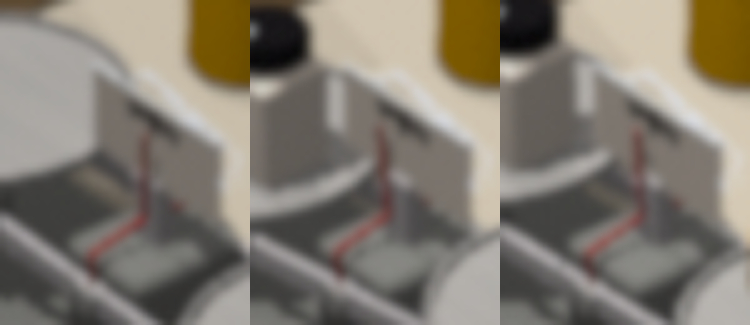

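Measured against the level and stop pictures, the pan edge is 4.5 px off level, where the stop is 8.4 px for 0.15 rad. That is about 0.08 rad, or 100 g missing. I'll add one 100 g weight.

```bash
python3 - <<'E'
from wts import *
manip.move_pose([.38,.13,.19],down(-np.pi/2))
o,c=find('m2'); [print(*x) for x in o]
w=[x for x in o if x[0][1]<.08 and 20<x[2]<28]
if len(w)==1 and pick(w[0][0],.008,.02):
    place(-.011,.008,.081)
    manip.servo_line([.45,.10,.2],vel=.3); look('s2')
E
python3 tilt.py scene0 s2
```

```text
[0.4481 0.2937] 406 26.4 [152. 154.]
[0.4427 0.2342] 477 25.8 [210. 156.]
[0.4297 0.2073] 280 18.4 [238. 169.]
[0.4408 0.0461] 520 25.8 [416. 157.]
gap 0.02391807569455513 [ 0.88 -0.3  -0.22]
lifted gap 0.024240342686335663
gap at pan 0.02385349135397397
F [ 0.28  0.56 -0.41] 0.024287632934342877
80.7583
scene0 [304.7 305.9 307.6 309.2 310.6 311.8 312.7 313.6 314.4 315.2 315.8 316.1]
s2 [304.5 306.  307.5 309.3 310.5 311.8 312.8 313.6 314.2 315.1 315.8 316.1]
```

View pics/s2c.png

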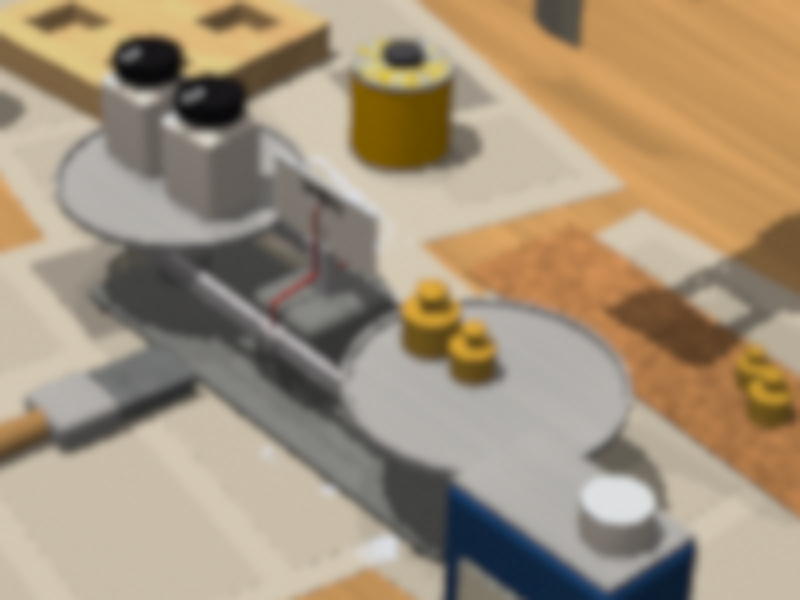

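The pan edge is back to within 0.2 px of the initial level picture, so 300 g balances. Last check: cap lines, the mat and the rest of the bench.

```bash
python3 - <<'E'
from wts import *
manip.servo_line([.45,.0,.30],vel=.3)
manip.move_pose([.555,-.06,.30],down(-np.pi/2)); c,im=snap('wrist','f1'); u=proj(c,[*PL,.14]).astype(int); print(u)
x,y=u; a=im[max(y-70,0):y+90,x-110:x+110,::-1]; cv2.imwrite('pics/f1c.png',cv2.resize(a,None,fx=3.6,fy=3.6,interpolation=2))
manip.servo_line([.45,-.06,.33],vel=.3)
manip.move_pose([.40,-.3,.33],down(-np.pi/2)); manip.sleep(.5); snap('top','f2'); snap('scene','f3'); print(manip.current_clock())
E
python3 tilt.py f3
```

```text
[327 126]
84.8917
f3 [304.5 306.  307.7 309.2 310.6 311.8 312.8 313.5 314.5 315.1 315.8 316.1]
```

View pics/f1c.png

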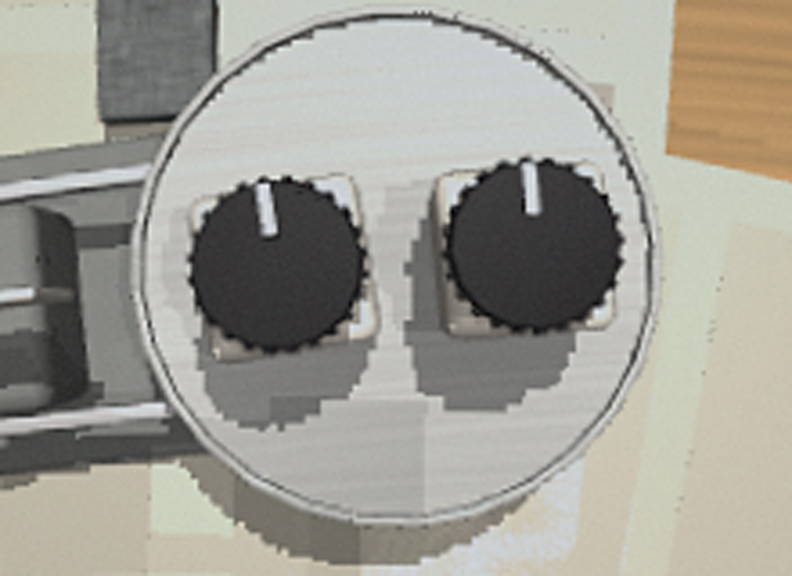

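View pics/f2.png

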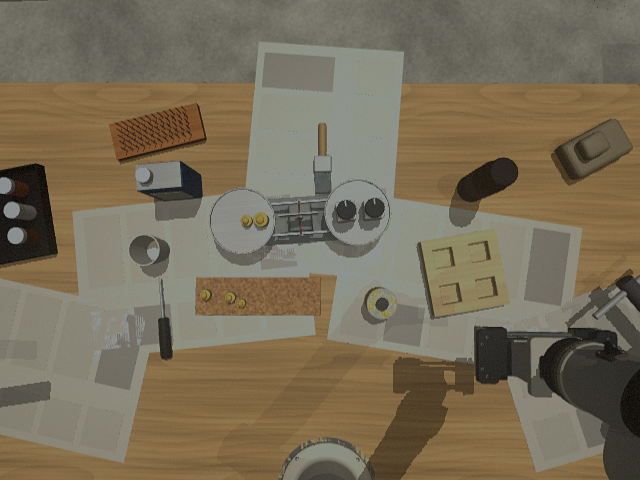

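The cap lines, at (265,208) and (530,188), are parallel to the jar sides. The three spare weights are on the mat, the rack is empty, and the other items are where they were. Handing in.

Run:
```python
from h import *
print(manip.hand_in(),manip.current_clock())
```

```text
the job is handed in; nothing more can be done
the job is handed in; nothing more can be done
```

The job is done and handed in: the two jars balance against 300 g (w200 plus one 100 g weight), and they stand together on the pan nearer the rack. It took about 85 s of the 210 s.

- **Caps:** I turned both caps clockwise in the rack until each met its stop, where the wrist torque stayed at 0.5–0.6 N m. I lifted the jars only after that. The last close-up shows both white lines square to the jar sides. I never saw a tab clearly in the pictures, so "tight" rests on the felt stops and the line directions.
- **Balance:** With the jars and 300 g on, the pan edge matched the level picture from the start to about 0.2 px, where 50 g would shift it by about 2 px. The reading was the same in the last check before I handed in.
- **Spare weights:** Two 100 g weights and the 50 g weight are on the cork mat. The 50 g one was knocked aside during the run but stayed on the mat, so I left it there.
- **Rest of the bench:** In the last top view the other things are where they were. No grip slackened that I could see, and the wrist forces I read stayed below about 10 N.

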